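# Heft the alloy pots and sort them full, part-used, empty

## Robot

A 7-joint arm with a two-finger parallel gripper is mounted at the origin on a cart in front of the work surface, level with it; the furniture and walls round the work are solid. World frame = base frame: x ahead of the robot, y to its left, z up, the work surface at z = 0. Lengths are in m, angles in rad, forces in N, time in s.
With the tool pointing down it reaches from about 0.425 to 0.925 m from the base axis. Payload 6.8 kg.
Tool frame: the origin (TCP) lies at the very end of the fingers, on their centre line; the grasp point (between the pads) lies 19 mm behind it (r.grip_depth is the distance from the TCP to the grasp point, in m); z points along the fingers, y is the direction in which the jaws open and shut (so a half turn about z gives the same grasp; the last joint's range is limited). The gripper opens to 85 mm and grips with 20 to 120 N. Pads are 22 mm wide; open, the fingers measure 114 mm over their backs; the gripper's body (76 mm by 85 mm) begins 54 mm behind the grasp point. The pads swing forward as they close: fully open they stand 13 mm farther back than shut.
Start: joints at [-1.317, 0.477, 0.022, 1.555, -0.011, 1.109, -0.083], TCP at [0.239, 0.631, 0.206] pointing down, gripper open.
Joint ranges: [-2.96, 2.96], [-0.34, 2.1], [-1.41, 1.46], [0.24, 2.44], [-1.37, 4.51], [0.17, 1.92], [-2.96, 2.96]. Speed limits (rad/s): [2.39, 2.39, 3.14, 3.14, 3.14, 3.14, 3.14].

## Interface

Orientations are given as a rotation vector (axis times angle).
In Python, from bench import status, eyes, workorder, spotter, r gives the robot as it stands.
- The arm moves only by the tool drive_tool, never from a script. Its argument "commands" is a list of rows, each an object of numbers: "rx", "ry", "rz": the turn, a rotation vector about the world's x, y, z normalised to -1 to 1, where 1 is 8 degrees; "tx", "ty", "tz": the shift along the world's x, y, z normalised to -1 to 1, where 1 is 20 mm; "grip": the closure, from -1 (fully open) to 1 (shut). A call has 1 to 10 rows; each row shifts and turns the commanded pose from where the row before left it; what a row does not reach is not made up. A row lasts 1/8 s, in which the tool goes at most 62.5 mm and 10.7 degrees, less where a joint would pass 70% of its speed; a pose out of reach is approached as far as the arm can. A call with a number of a shift or a turn outside -1 to 1 is refused whole. A call with a gripper value outside its range is refused whole. The fingers move at their own pace and stop on an object; "grip_force" is the grip in N (left out, the last holds). Time passes only in rows, so rows that do not move let the fingers close. It gives the time, the measured TCP pose, the force and the opening at its end, in the units of the state.
- status.get_obs(): the state, without advancing time (a new reading comes with each control period).
- eyes.grab_frame(name): name is "scene" or "top" or "wrist"; returns a dict with "frame" (384x512x3 uint8, blue, green, red), "range_z" (384x512 float32, m along the optical axis (not along the pixel's ray), 0 where there is no reading), "fx", "fy", "cx", "cy" (pixels), "T" (4x4, takes a point from camera to world coordinates); the wrist camera has in their place "T_tool_cam" (4x4, takes a point from camera to tool coordinates, whose origin is the TCP and whose axes are the flange's). Camera axes: x right, y down, z forward; pixel columns grow to the right and rows downward; lengths in m; the calibration is good to about 2 mm. The wrist camera is an equidistant fisheye: a pixel r from the principal point sees the ray r / f radians off the axis. A picture is of the moment at which its call begins: read the wrist's pose just before it.
- workorder.hand_in(): hands the job in, once; it reports no verdict.
Trained networks look in the newest picture that a camera, given by its name, has taken for a name from the list of things; names that differ only in an ending like _2 or _b are one class to them, and where a whole thing is asked for, a point or a joint stands for the part that bears it (a point fixed in the world has none). Each returns a list of dicts, best first, with "confidence" (0 to 1); they miss things now and then, are a little off and sometimes report something else, mostly with a low value. They report only what shows in the picture. A call takes as long as a camera call. They do not tell look-alikes from the thing itself.
- spotter.boxes_of(camera, target): "position" ([column, row] as shares, 0 to 1, of the picture: columns of its width, rows of its height, amid what is visible of it).
- spotter.masks_of(camera, target): "mask" (384x512 bool, what is visible of it) and "position" ([column, row] as shares, 0 to 1, of the picture: columns of its width, rows of its height, amid what is visible of it).
The state is a dict: "clock": time; "joints": joint angles; "qvel": joint speeds; "tau": joint torques, N m; "tcp_pos": TCP position; "orientation": TCP orientation; "contact_force": force on the tool from outside, world axes, zero at the start; "moment": the same for the moment, N m; "grip_width": finger opening in m.
Only numpy, scipy, OpenCV 4.12 (cv2) and the standard library are available. Lean on these libraries where they do the work, as an engineer would, in place of code of your own. Each camera call takes 0.05 s, during which the arm holds its last target.

## Task

The three closed alloy pots on the revolving stand look alike. Lift each one to feel by its weight whether it is full of casting ingots, part used or empty, and stand it upright in its stock tray: the full one in the green tray, the part-used one in the yellow tray, the empty one in the red tray. Set them down without dropping or tipping them over, and leave the other things on the bench alone.

Things in the scene. Friction and masses are not known exactly. Their poses are not given: they have to be found in the camera images.
- pot_a: closed round screw-lid pot, white with paper label, blue stripe, grey ribbed lid, 55 mm diameter, 75 mm high, straight sides. Origin: centre of its underside, z up. Holds unseen a full charge of metal ingots (whole pot about 0.60 kg), a part-used one (about 0.30 kg) or only a liner (about 0.07 kg), each within 10 %: one pot of each kind, drawn anew each time, all looking alike. Starts upright on the stand
- pot_b: closed round screw-lid pot, white with paper label, blue stripe, grey ribbed lid, 55 mm diameter, 75 mm high, straight sides. Origin: centre of its underside, z up. Holds unseen a full charge of metal ingots (whole pot about 0.60 kg), a part-used one (about 0.30 kg) or only a liner (about 0.07 kg), each within 10 %: one pot of each kind, drawn anew each time, all looking alike. Starts upright on the stand
- pot_c: closed round screw-lid pot, white with paper label, blue stripe, grey ribbed lid, 55 mm diameter, 75 mm high, straight sides. Origin: centre of its underside, z up. Holds unseen a full charge of metal ingots (whole pot about 0.60 kg), a part-used one (about 0.30 kg) or only a liner (about 0.07 kg), each within 10 %: one pot of each kind, drawn anew each time, all looking alike. Starts upright on the stand
- tray_green: shallow open green tray for the full pot, fixed to the worktop: 92 x 92 mm outside (99 mm over the rim), 18 mm high, walls and floor 4 mm thick. Origin: centre of its underside, z up, sides along its x and y. The three trays change places
- tray_yellow: shallow open yellow tray for the part-used pot, fixed to the worktop: 92 x 92 mm outside (99 mm over the rim), 18 mm high, walls and floor 4 mm thick. Origin: centre of its underside, z up, sides along its x and y. The three trays change places
- tray_red: shallow open red tray for the empty pot, fixed to the worktop: 92 x 92 mm outside (99 mm over the rim), 18 mm high, walls and floor 4 mm thick. Origin: centre of its underside, z up, sides along its x and y. The three trays change places
- stand: low revolving stand, fixed; its round aluminium platter, 196 mm across, turns freely without stops about the upright axis at the least push. The pots stand on its black surface 34 mm above the worktop, about 60 mm from the axis and 120 degrees apart; rim 6 mm and a 26 mm wide middle boss 11 mm above that surface. Origin: on the axis at worktop height
- pliers: red-handled pliers, 154 x 44 x 12 mm, lying loose on the worktop; a bystander
- tape_roll: roll of masking tape, 60 mm across, 19 mm high, lying loose; a bystander
- strip_box: small white carton, 46 x 71 x 22 mm, loose; a bystander
- marker: black marker pen, 127 x 16 x 16 mm, loose; a bystander
There are look-alikes about, which are no part of the job. What is shaped like the pot_a but orange or turquoise is not meant. Leave any turquoise look-alike of the pot_b alone.

How it is judged:
By the outcome, as a careful person would: the job done as asked, in the order asked, and still so for the second after the job is handed in, with the robot touching nothing.
It also fails if it takes over 67 s, if anything falls off the work surface, if the arm or the gripper's body presses on something with over 40 N, if the wrist force passes 120 N, or if a joint passes its speed limit or range.

## Working session

There is one attempt and no reset: what is moved stays moved. The work goes in short steps, Python scripts to look and compute and a tool call to move; the robot and the scene stay as the last step left them, time stands still between calls to the robot, and variables do not carry over. Pictures are saved under pics/ and viewed, and the job is handed in when it is done.

Besides the shell and the picture viewer there is one more tool, called after ">>>" as a command line: name --argument value ..., lists and objects as JSON in quotes. drive_tool: Moves the arm, as the interface text tells. Scaled input: -1 to 1 covers 20 mm each way for a shift and 8 degrees each way for a turn. Its arguments: {"type":"object","properties":{"commands":{"type":"array","items":{"type":"object","properties":{"rx":{"type":"number"},"ry":{"type":"number"},"rz":{"type":"number"},"tx":{"type":"number"},"ty":{"type":"number"},"tz":{"type":"number"},"grip":{"type":"number"}}}},"grip_force":{"type":"number"}},"required":["commands"]}

```bash
mkdir -p pics; ls
python3 - <<'E'
from bench import status, eyes, workorder, spotter, r
import cv2,numpy as np
o=status.get_obs(); print(o)
for n in ["scene","top"]:
    f=eyes.grab_frame(n); cv2.imwrite(f"pics/{n}0.png",f["frame"]); print(n,f["fx"],f["fy"],f["cx"],f["cy"],f["T"].round(3).tolist())
    np.savez(f"pics/{n}0.npz",**f)
print(status.get_obs()["clock"])
E
```

```text
pics
{'clock': 0.0, 'joints': array([-1.31709087,  0.47782159,  0.02232291,  1.55647025, -0.01148869,
        1.10929926, -0.08307431]), 'qvel': array([ 0.00101326, -0.00014851,  0.00166998, -0.00022609,  0.001319  ,
       -0.00088183, -0.00034462]), 'tau': array([ 2.22968829e-04, -5.96453261e+01,  1.60793591e+00, -2.81185716e+01,
        1.24165855e-02,  9.54501535e-03, -8.20110614e-06]), 'tcp_pos': array([0.23870639, 0.63068617, 0.20490309]), 'orientation': array([-5.65088909e-01, -3.09015261e+00,  2.92182587e-03]), 'contact_force': array([-0.21077682, -0.23245528,  0.1519494 ]), 'moment': array([ 0.04594874, -0.04430576, -0.00254939]), 'grip_width': 0.08560505955086806}
scene 474.3952469286085 474.3952469286085 256.6211846090348 190.82566894444483 [[0.496, -0.611, 0.616, -0.238], [-0.868, -0.355, 0.347, -0.375], [0.007, -0.707, -0.707, 0.987], [0.0, 0.0, 0.0, 1.0]]
top 368.44224543966675 368.44224543966675 251.11848953664153 192.88705964588576 [[-0.03, -0.983, 0.181, 0.385], [-0.999, 0.034, 0.023, 0.083], [-0.029, -0.18, -0.983, 1.102], [0.0, 0.0, 0.0, 1.0]]
0.1
```

View pics/scene0.png

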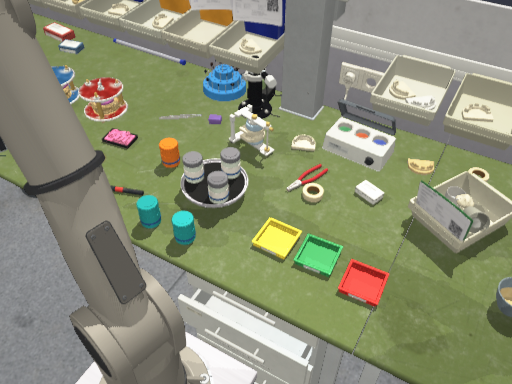

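View pics/top0.png

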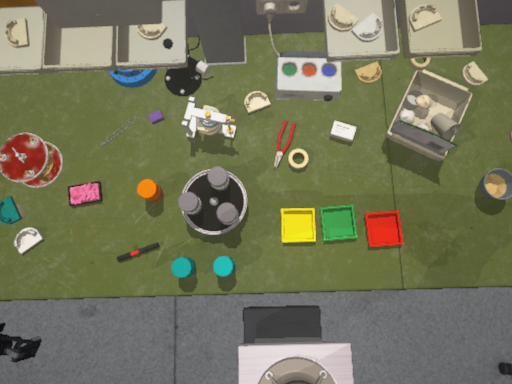

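The scene view shows three white pots with grey lids on the stand at about (212,180). The trays run yellow (277,239), green (319,256), red (363,284). There are orange and turquoise decoys. In the top view the lids are at (219,178), (189,203) and (228,214), and the trays at (298,226), (338,223) and (384,229).

```bash
cat > h.py <<'E'
import numpy as np,cv2
def cloud(f):
    Z=f["range_z"]; v,u=np.mgrid[0:Z.shape[0],0:Z.shape[1]]
    P=np.stack([(u-f["cx"])/f["fx"]*Z,(v-f["cy"])/f["fy"]*Z,Z],-1)
    T=f["T"]; W=P@T[:3,:3].T+T[:3,3]; W[Z<=0]=np.nan
    return W
def circ(P,R0=.0275):
    from scipy.optimize import least_squares
    s=least_squares(lambda p:np.hypot(P[:,0]-p[0],P[:,1]-p[1])-p[2],[*P.mean(0)[:2],R0],loss='soft_l1',f_scale=.001)
    return s.x
E
python3 - <<'E'
from h import *
for n in ["top","scene"]:
    f=dict(np.load(f"pics/{n}0.npz")); W=cloud(f); hsv=cv2.cvtColor(f["frame"],cv2.COLOR_BGR2HSV)
    print(n)
    m=(np.abs(W[...,2]-.109)<.006)&(W[...,0]>.3)&(W[...,0]<.75)&(W[...,1]>-.05)&(W[...,1]<.4)
    k,l,s,c=cv2.connectedComponentsWithStats(m.astype(np.uint8))
    for i in range(1,k):
        if s[i,4]>60:
            P=W[l==i]; 
            (cx,cy),R=cv2.minEnclosingCircle((P[:,:2]*1000).astype(np.float32))
            print("lid",c[i].round(),s[i,4],P.mean(0).round(4),"mec",cx,cy,R,np.median(P[:,2]))
    m=(W[...,2]>.07)&(W[...,2]<.3)
    for name,lo,hi in [("yellow",24,34),("green",50,75),("red",0,6)]:
        mm=(hsv[...,0]>=lo)&(hsv[...,0]<=hi)&(hsv[...,1]>180)&(hsv[...,2]>110)&(W[...,2]<.03)&(W[...,1]<.15)&(W[...,0]>.3)&(W[...,0]<.62)
        k,l,s,c=cv2.connectedComponentsWithStats(mm.astype(np.uint8))
        i=1+np.argmax(s[1:,4]); P=W[l==i]
        R=cv2.minAreaRect((P[:,:2]*1000).astype(np.float32))
        print(name,s[i,4],R,np.nanpercentile(P[:,2],[5,50,95]).round(4))
E
```

```text
top
lid [218. 175.] 315 [0.62   0.1976 0.1092] mec 621.3501586914062 197.72718811035156 28.655973434448242 0.1093136985708435
lid [188. 201.] 319 [0.5512 0.2791 0.1093] mec 551.8153686523438 280.46630859375 28.507375717163086 0.10940781778647801
lid [227. 212.] 328 [0.5176 0.1741 0.1095] mec 518.2033081054688 173.911865234375 28.331920623779297 0.10958344874303477
yellow 1167 ((485.134765625, -27.336181640625), (99.55284881591797, 99.81775665283203), 88.54400634765625) [0.0006 0.0051 0.0197]Traceback (most recent call last):
  File "<stdin>", line 16, in <module>
    return _wrapfunc(a, 'argmax', axis=axis, out=out, **kwds)
    return bound(*args, **kwds)
ValueError: attempt to get argmax of an empty sequence
```

Run:
```python
from h import *
for n in ["top","scene"]:
    f=dict(np.load(f"pics/{n}0.npz")); W=cloud(f); hsv=cv2.cvtColor(f["frame"],cv2.COLOR_BGR2HSV)
    print(n, hsv[223,338],hsv[256,319])
    m=(np.abs(W[...,2]-.109)<.006)&(W[...,0]>.3)&(W[...,0]<.75)&(W[...,1]>-.05)&(W[...,1]<.4)
    k,l,s,c=cv2.connectedComponentsWithStats(m.astype(np.uint8))
    for i in range(1,k):
        if s[i,4]>60:
            P=W[l==i]; 
            (cx,cy),R=cv2.minEnclosingCircle((P[:,:2]*1000).astype(np.float32))
            print("lid",c[i].round(),s[i,4],P.mean(0).round(4),"mec",cx,cy,R,np.median(P[:,2]))
    for name,lo,hi in [("yellow",24,34),("green",55,85),("red",0,6)]:
        mm=(hsv[...,0]>=lo)&(hsv[...,0]<=hi)&(hsv[...,1]>150)&(hsv[...,2]>70)&(W[...,2]<.03)&(W[...,1]<.15)&(W[...,0]>.3)&(W[...,0]<.62)
        k,l,s,c=cv2.connectedComponentsWithStats(mm.astype(np.uint8))
        i=1+np.argmax(s[1:,4]); P=W[l==i]
        R=cv2.minAreaRect((P[:,:2]*1000).astype(np.float32))
        print(name,s[i,4],np.round(R[0],1),np.round(R[1],1),R[2],np.nanpercentile(P[:,2],[5,50,95]).round(4))
    # obstacles: list heights map in workspace
    if n=="top":
        m=(W[...,2]>.03)&(W[...,0]>.25)&(W[...,0]<.8)&(W[...,1]>-.35)&(W[...,1]<.6)
        k,l,s,c=cv2.connectedComponentsWithStats(m.astype(np.uint8))
        for i in range(1,k):
            if s[i,4]>30:
                P=W[l==i]; print(c[i].round(),s[i,4],P.min(0).round(3),P.max(0).round(3))
```

```text
top [ 64 148 159] [ 35 106 120]
lid [218. 175.] 315 [0.62   0.1976 0.1092] mec 621.3501586914062 197.72718811035156 28.655973434448242 0.1093136985708435
lid [188. 201.] 319 [0.5512 0.2791 0.1093] mec 551.8153686523438 280.46630859375 28.507375717163086 0.10940781778647801
lid [227. 212.] 328 [0.5176 0.1741 0.1095] mec 518.2033081054688 173.911865234375 28.331920623779297 0.10958344874303477
yellow 1203 [486.5 -28. ] [103.6 103.2] 89.49493408203125 [0.0003 0.005  0.0197]
green 390 [ 482.2 -155.5] [80.2 72. ] 3.556340456008911 [0.0003 0.0041 0.019 ]
red 1167 [ 466.8 -275.8] [99.5 99. ] 2.9826908111572266 [0.0002 0.0046 0.019 ]
[213. 123.] 523 [0.763 0.148 0.034] [0.8   0.259 0.122]
[399. 130.] 420 [ 0.711 -0.35   0.031] [ 0.797 -0.296  0.135]
[187. 124.] 91 [0.774 0.271 0.031] [0.8   0.299 0.109]
[214. 201.] 3430 [0.466 0.12  0.03 ] [0.658 0.311 0.115]
[149. 189.] 378 [0.571 0.377 0.031] [0.627 0.431 0.082]
[224. 265.] 350 [0.349 0.162 0.032] [0.403 0.218 0.081]
[183. 267.] 382 [0.346 0.277 0.031] [0.401 0.331 0.081]
scene [ 39 102 153] [ 67 140 219]
lid [230. 154.] 223 [0.6167 0.1953 0.1105] mec 621.723876953125 195.1871337890625 31.361553192138672 0.11092462940958636
lid [192. 158.] 237 [0.5476 0.2767 0.1105] mec 550.3379516601562 278.7759704589844 30.138927459716797 0.11108590868224877
lid [217. 178.] 261 [0.514  0.1711 0.1108] mec 517.0703125 174.1148223876953 30.016826629638672 0.11129377268452056
yellow 1047 [491.5 -28. ] [100.3 112.1] 89.15589141845703 [0.0027 0.0075 0.021 ]
green 196 [ 493.  -146.6] [89.5 85.8] 3.3727476596832275 [0.0034 0.0085 0.0186]
red 1431 [ 467.7 -277.8] [101.5  98.2] 2.517810106277466 [0.0032 0.0072 0.0215]
```

Run:
```python
from bench import eyes, spotter
from h import *
for n in ["top","scene"]:
    f=eyes.grab_frame(n); W=cloud(f)
    for t in ["tray_green","tray_yellow","tray_red","stand"]:
        for d in spotter.masks_of(n,t)[:1]:
            m=cv2.erode(d["mask"].astype(np.uint8),np.ones((2,2)))>0
            P=W[m]; P=P[np.isfinite(P[:,0])]
            if t!="stand": P=P[P[:,2]<.03]
            R=cv2.minAreaRect((P[:,:2]*1000).astype(np.float32))
            print(n,t,round(d["confidence"],2),d["position"],np.round(R[0]),np.round(R[1]),R[2],P[:,2].min().round(3),P[:,2].max().round(3))
```

```text
top tray_green 0.94 [0.6613, 0.5849] [ 489. -149.] [ 99. 104.] 3.4912400245666504 -0.004 0.023
top tray_red 0.88 [0.7541, 0.5914] [ 467. -281.] [ 96. 107.] 2.6655993461608887 -0.005 0.024
top stand 0.79 [0.4105, 0.5185] [560. 215.] [184. 188.] 88.62442779541016 -0.006 0.112
scene tray_green 0.73 [0.6207, 0.6609] [ 490. -148.] [101.  95.] 3.996129274368286 -0.001 0.025
scene tray_yellow 0.8 [0.5354, 0.6198] [485. -31.] [ 95. 100.] 89.47815704345703 0.0 0.026
scene tray_red 0.96 [0.7109, 0.7404] [ 468. -280.] [101.  96.] 1.842206597328186 -0.001 0.025
scene stand 0.73 [0.4053, 0.4857] [556. 210.] [183. 187.] 77.8437271118164 -0.0 0.047
```

>>> drive_tool --commands '[{"tx":0.87,"ty":-0.98,"rz":-0.41,"grip":-1},{"tx":0.87,"ty":-0.98,"rz":-0.41,"grip":-1},{"tx":0.87,"ty":-0.98,"rz":-0.41,"grip":-1},{"tx":0.87,"ty":-0.98,"rz":-0.41,"grip":-1},{"tx":0.87,"ty":-0.98,"rz":-0.41,"grip":-1},{"tx":0.87,"ty":-0.98,"rz":-0.41,"grip":-1},{"tx":0.87,"ty":-0.98,"rz":-0.41,"grip":-1},{"tx":0.87,"ty":-0.98,"rz":-0.41,"grip":-1},{"tx":0.87,"ty":-0.98,"rz":-0.41,"grip":-1}]' --grip_force 40

```text
validation failed for argument at $.co...
```

>>> drive_tool --commands '[{"tx":0.87,"ty":-0.98,"tz":0.0,"rx":0.0,"ry":0.0,"rz":-0.41,"grip":-1.0}]' --grip_force 40

```text
clock: 0.72
tcp_pos: [0.2544, 0.6127, 0.2057]
orientation: [-0.651, -3.072, -0.001]
contact_force: [0.0, -0.1, -0.6]
grip_width: 0.0853
```

>>> drive_tool --commands '[{"tx":0.87,"ty":-0.98,"tz":0,"rx":0,"ry":0,"rz":-0.41,"grip":-1},{"tx":0.87,"ty":-0.98,"tz":0,"rx":0,"ry":0,"rz":-0.41,"grip":-1},{"tx":0.87,"ty":-0.98,"tz":0,"rx":0,"ry":0,"rz":-0.41,"grip":-1},{"tx":0.87,"ty":-0.98,"tz":0,"rx":0,"ry":0,"rz":-0.41,"grip":-1},{"tx":0.87,"ty":-0.98,"tz":0,"rx":0,"ry":0,"rz":-0.41,"grip":-1},{"tx":0.87,"ty":-0.98,"tz":0,"rx":0,"ry":0,"rz":-0.41,"grip":-1},{"tx":0.87,"ty":-0.98,"tz":0,"rx":0,"ry":0,"rz":-0.41,"grip":-1},{"tx":0.87,"ty":-0.98,"tz":0,"rx":0,"ry":0,"rz":-0.41,"grip":-1},{"tx":0.87,"ty":-0.98,"tz":0,"rx":0,"ry":0,"rz":-0.41,"grip":-1}]'

```text
clock: 1.85
tcp_pos: [0.4141, 0.434, 0.2059]
orientation: [1.42, 2.802, 0.0]
contact_force: [-0.7, 0.9, -0.3]
grip_width: 0.0858
```

>>> drive_tool --commands '[{"tx":0.87,"ty":-0.98,"tz":0,"rx":0,"ry":0,"rz":-0.41,"grip":-1},{"tx":0.87,"ty":-0.98,"tz":0,"rx":0,"ry":0,"rz":-0.41,"grip":-1},{"tx":0.87,"ty":-0.98,"tz":0,"rx":0,"ry":0,"rz":-0.41,"grip":-1},{"tx":0.87,"ty":-0.98,"tz":0,"rx":0,"ry":0,"rz":-0.41,"grip":-1},{"tx":0.87,"ty":-0.98,"tz":0,"rx":0,"ry":0,"rz":-0.41,"grip":-1},{"tx":0.87,"ty":-0.98,"tz":0,"rx":0,"ry":0,"rz":-0.41,"grip":-1},{"tx":0.87,"ty":-0.98,"tz":0,"rx":0,"ry":0,"rz":-0.41,"grip":-1},{"tx":0.87,"ty":-0.98,"tz":0,"rx":0,"ry":0,"rz":-0.41,"grip":-1}]'

```text
clock: 2.85
tcp_pos: [0.5533, 0.2772, 0.2059]
orientation: [2.019, 2.407, 0.0]
contact_force: [-0.8, 0.7, 0.2]
grip_width: 0.0853
```

```bash
cat >> h.py <<'E'
from scipy.spatial.transform import Rotation as Ro
def wcloud(f,o):
    Z=f["range_z"]; v,u=np.mgrid[0:Z.shape[0],0:Z.shape[1]]
    x=(u-f["cx"])/f["fx"]; y=(v-f["cy"])/f["fy"]; th=np.hypot(x,y)+1e-9
    k=np.tan(np.minimum(th,1.45))/th
    P=np.stack([x*k*Z,y*k*Z,Z],-1)
    P[(Z<=0)|(th>1.4)]=np.nan
    T=f["T_tool_cam"]; P=P@T[:3,:3].T+T[:3,3]
    R=Ro.from_rotvec(o["orientation"]).as_matrix()
    return P@R.T+o["tcp_pos"]
def lids(W,z0=.109,tol=.007,box=(.42,.72,.07,.36)):
    m=(np.abs(W[...,2]-z0)<tol)&(W[...,0]>box[0])&(W[...,0]<box[1])&(W[...,1]>box[2])&(W[...,1]<box[3])
    k,l,s,c=cv2.connectedComponentsWithStats(m.astype(np.uint8))
    for i in range(1,k):
        if s[i,4]>150:
            P=W[l==i]; (cx,cy),R=cv2.minEnclosingCircle((P[:,:2]*1000).astype(np.float32))
            print("lid",c[i].round(),s[i,4],"mean",(P.mean(0)*1000).round(1),"mec",round(cx,1),round(cy,1),round(R,1))
E
python3 - <<'E'
from bench import eyes, status
from h import *
o=status.get_obs(); f=eyes.grab_frame("wrist"); W=wcloud(f,o); lids(W); cv2.imwrite("pics/w1.png",f["frame"])
f=eyes.grab_frame("top"); lids(cloud(f))
o=status.get_obs(); print(o["clock"],o["tcp_pos"],o["contact_force"],o["joints"].round(2))
E
```

```text
lid [256. 179.] 2799 mean [552.4 282.  108.5] mec 552.5 280.8 28.5
lid [307. 266.] 1992 mean [620.  201.5 108.2] mec 621.4 199.1 28.9
lid [207. 271.] 1941 mean [519.5 177.9 108.2] mec 519.4 174.8 29.0
lid [218. 176.] 316 mean [619.8 197.4 109.3] mec 621.3 198.8 28.7
lid [190. 200.] 233 mean [552.5 273.1 109.7] mec 552.0 279.3 28.5
lid [227. 212.] 329 mean [517.7 174.1 109.3] mec 518.2 173.9 28.3
2.95 [0.55487899 0.27443323 0.20606099] [ 0.50403004  0.1681682  -0.6499712 ] [-0.84  0.4   0.37  1.72 -0.16  1.06 -0.25]
```

View pics/w1.png

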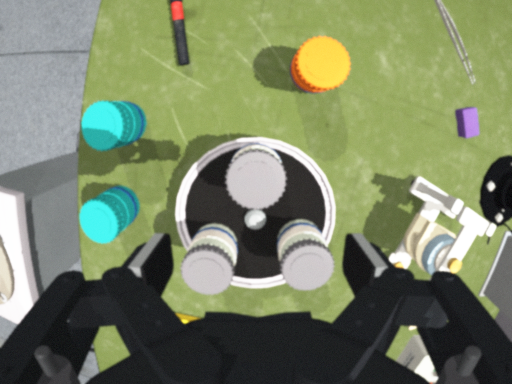

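The wrist view shows pot 2's lid at (256,179) between the open jaws. The other two pots are at (307,266) and (207,271). I'm going down on pot 2.

>>> drive_tool --commands '[{"tx":-0.14,"ty":0.27,"tz":-0.8,"rx":0,"ry":0,"rz":0,"grip":-1},{"tx":0,"ty":0,"tz":-1,"rx":0,"ry":0,"rz":0,"grip":-1},{"tx":0,"ty":0,"tz":-1,"rx":0,"ry":0,"rz":0,"grip":-1},{"tx":0,"ty":0,"tz":-1,"rx":0,"ry":0,"rz":0,"grip":-1},{"tx":0,"ty":0,"tz":-1,"rx":0,"ry":0,"rz":0,"grip":-1},{"tx":0,"ty":0,"tz":-1,"rx":0,"ry":0,"rz":0,"grip":-1},{"tx":0,"ty":0,"tz":-1,"rx":0,"ry":0,"rz":0,"grip":-1},{"tx":0,"ty":0,"tz":-0.8,"rx":0,"ry":0,"rz":0,"grip":-1},{"tx":0,"ty":0,"tz":0,"rx":0,"ry":0,"rz":0,"grip":-1}]'

```text
clock: 4.08
tcp_pos: [0.5484, 0.2835, 0.0524]
orientation: [-2.014, -2.41, 0.004]
contact_force: [1.1, 0.5, -0.3]
grip_width: 0.0856
```

>>> drive_tool --commands '[{"tx":0,"ty":0,"tz":0,"rx":0,"ry":0,"rz":0,"grip":1},{"tx":0,"ty":0,"tz":0,"rx":0,"ry":0,"rz":0,"grip":1},{"tx":0,"ty":0,"tz":0,"rx":0,"ry":0,"rz":0,"grip":1},{"tx":0,"ty":0,"tz":0,"rx":0,"ry":0,"rz":0,"grip":1}]'

```text
clock: 4.58
tcp_pos: [0.5505, 0.2844, 0.0553]
orientation: [2.014, 2.41, 0.004]
contact_force: [1.3, -0.2, 6.0]
grip_width: 0.0538
```

>>> drive_tool --commands '[{"tx":0,"ty":0,"tz":0,"rx":0,"ry":0,"rz":0,"grip":1},{"tx":0,"ty":0,"tz":0.5,"rx":0,"ry":0,"rz":0,"grip":1},{"tx":0,"ty":0,"tz":1,"rx":0,"ry":0,"rz":0,"grip":1},{"tx":0,"ty":0,"tz":1,"rx":0,"ry":0,"rz":0,"grip":1},{"tx":0,"ty":0,"tz":1,"rx":0,"ry":0,"rz":0,"grip":1},{"tx":0,"ty":0,"tz":1,"rx":0,"ry":0,"rz":0,"grip":1},{"tx":0,"ty":0,"tz":1,"rx":0,"ry":0,"rz":0,"grip":1},{"tx":0,"ty":0,"tz":1,"rx":0,"ry":0,"rz":0,"grip":1},{"tx":0,"ty":0,"tz":0,"rx":0,"ry":0,"rz":0,"grip":1}]'

```text
clock: 5.7
tcp_pos: [0.5506, 0.2845, 0.1866]
orientation: [2.014, 2.41, 0.007]
contact_force: [0.2, -0.3, -1.0]
grip_width: 0.0536
```

>>> drive_tool --commands '[{"tx":0,"ty":0,"tz":0,"rx":0,"ry":0,"rz":0,"grip":1},{"tx":0,"ty":0,"tz":0,"rx":0,"ry":0,"rz":0,"grip":1}]'

```text
clock: 5.95
tcp_pos: [0.5487, 0.2836, 0.183]
orientation: [-2.014, -2.41, 0.003]
contact_force: [-0.7, 0.8, -0.2]
grip_width: 0.0535
```

Run:
```python
from bench import eyes, status
from h import *
o=status.get_obs();print(o["clock"],o["tcp_pos"],o["contact_force"],o["moment"],o["grip_width"])
f=eyes.grab_frame("scene"); cv2.imwrite("pics/s2.png",f["frame"])
o=status.get_obs();print(o["clock"],o["tcp_pos"],o["contact_force"],o["moment"])
f=eyes.grab_frame("top"); lids(cloud(f))
o=status.get_obs();print(o["clock"],o["tcp_pos"],o["contact_force"],o["moment"])
```

```text
5.95 [0.5486659  0.28363937 0.18303218] [-0.70258984  0.79384359 -0.15848099] [ 0.01654017 -0.05534593  0.01856763] 0.053526688950188944
6.0 [0.54878852 0.28368216 0.18305397] [ 0.45222003  1.1213407  -0.20272133] [ 0.03224442 -0.00739719  0.03537807]
lid [218. 176.] 316 mean [619.9 197.4 109.2] mec 621.3 197.9 28.5
lid [227. 212.] 326 mean [517.4 174.3 109.3] mec 518.3 174.6 28.6
6.05 [0.54887908 0.28364903 0.183136  ] [-0.06263017 -0.30832868 -0.21876638] [-0.02858804 -0.00955414  0.02273489]
```

View pics/s2.png

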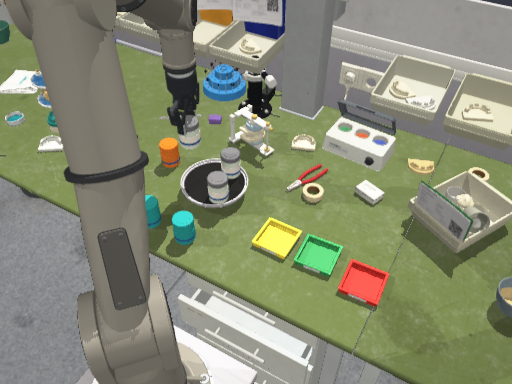

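Pot 2 is held (in the scene view at (190,130)). The vertical force is only about -0.2 N, so it's very probably the empty one. I'll carry it toward the red tray and read the force again on the way.

>>> drive_tool --commands '[{"tx":-0.1,"ty":-0.5,"tz":0,"rx":0,"ry":0,"rz":0,"grip":1},{"tx":-0.15,"ty":-1,"tz":0,"rx":0,"ry":0,"rz":0,"grip":1},{"tx":-0.15,"ty":-1,"tz":0,"rx":0,"ry":0,"rz":0,"grip":1},{"tx":-0.15,"ty":-1,"tz":0,"rx":0,"ry":0,"rz":0,"grip":1},{"tx":-0.15,"ty":-1,"tz":0,"rx":0,"ry":0,"rz":0,"grip":1},{"tx":-0.15,"ty":-1,"tz":0,"rx":0,"ry":0,"rz":0,"grip":1},{"tx":-0.15,"ty":-1,"tz":0,"rx":0,"ry":0,"rz":0,"grip":1},{"tx":-0.15,"ty":-1,"tz":0,"rx":0,"ry":0,"rz":0,"grip":1},{"tx":-0.15,"ty":-1,"tz":0,"rx":0,"ry":0,"rz":0,"grip":1},{"tx":-0.15,"ty":-1,"tz":0,"rx":0,"ry":0,"rz":0,"grip":1}]'

```text
clock: 7.3
tcp_pos: [0.5201, 0.0926, 0.1839]
orientation: [2.015, 2.411, 0.0]
contact_force: [0.4, -0.3, 0.3]
grip_width: 0.0537
```

>>> drive_tool --commands '[{"tx":-0.15,"ty":-1,"tz":0,"rx":0,"ry":0,"rz":0,"grip":1},{"tx":-0.15,"ty":-1,"tz":0,"rx":0,"ry":0,"rz":0,"grip":1},{"tx":-0.15,"ty":-1,"tz":0,"rx":0,"ry":0,"rz":0,"grip":1},{"tx":-0.15,"ty":-1,"tz":0,"rx":0,"ry":0,"rz":0,"grip":1},{"tx":-0.15,"ty":-1,"tz":0,"rx":0,"ry":0,"rz":0,"grip":1},{"tx":-0.15,"ty":-1,"tz":0,"rx":0,"ry":0,"rz":0,"grip":1},{"tx":-0.15,"ty":-1,"tz":0,"rx":0,"ry":0,"rz":0,"grip":1},{"tx":-0.15,"ty":-1,"tz":0,"rx":0,"ry":0,"rz":0,"grip":1},{"tx":-0.15,"ty":-1,"tz":0,"rx":0,"ry":0,"rz":0,"grip":1},{"tx":-0.15,"ty":-1,"tz":0,"rx":0,"ry":0,"rz":0,"grip":1}]'

```text
clock: 8.55
tcp_pos: [0.49, -0.1073, 0.1839]
orientation: [2.015, 2.411, 0.0]
contact_force: [0.1, 0.2, -0.8]
grip_width: 0.0532
```

>>> drive_tool --commands '[{"tx":-0.15,"ty":-1,"tz":0,"rx":0,"ry":0,"rz":0,"grip":1},{"tx":-0.15,"ty":-1,"tz":0,"rx":0,"ry":0,"rz":0,"grip":1},{"tx":-0.15,"ty":-1,"tz":0,"rx":0,"ry":0,"rz":0,"grip":1},{"tx":-0.15,"ty":-1,"tz":0,"rx":0,"ry":0,"rz":0,"grip":1},{"tx":-0.15,"ty":-1,"tz":0,"rx":0,"ry":0,"rz":0,"grip":1},{"tx":-0.15,"ty":-1,"tz":0,"rx":0,"ry":0,"rz":0,"grip":1},{"tx":-0.1,"ty":-1,"tz":0,"rx":0,"ry":0,"rz":0,"grip":1},{"tx":-0.1,"ty":-1,"tz":0,"rx":0,"ry":0,"rz":0,"grip":1},{"tx":0,"ty":-0.5,"tz":0,"rx":0,"ry":0,"rz":0,"grip":1},{"tx":0,"ty":0,"tz":0,"rx":0,"ry":0,"rz":0,"grip":1}]'

```text
clock: 9.8
tcp_pos: [0.4681, -0.2768, 0.1839]
orientation: [2.016, 2.409, -0.0]
contact_force: [-0.2, -0.6, -0.7]
grip_width: 0.0535
```

Run:
```python
from bench import eyes, status
from h import *
def pr():
    o=status.get_obs();print(o["clock"],o["tcp_pos"].round(4),o["contact_force"].round(2),o["moment"].round(3),o["grip_width"].round(4),o["joints"].round(2))
pr()
f=eyes.grab_frame("scene"); cv2.imwrite("pics/s3.png",f["frame"])
pr()
f=eyes.grab_frame("top"); cv2.imwrite("pics/t3.png",f["frame"])
W=cloud(f);lids(W)
pr()
```

```text
Traceback (most recent call last):
AttributeError: 'float' object has no attribute 'round'
```

>>> drive_tool --commands '[{"tx":-0.1,"ty":0.1,"tz":-0.6,"rx":0,"ry":0,"rz":0,"grip":1},{"tx":0,"ty":0,"tz":-1,"rx":0,"ry":0,"rz":0,"grip":1},{"tx":0,"ty":0,"tz":-1,"rx":0,"ry":0,"rz":0,"grip":1},{"tx":0,"ty":0,"tz":-1,"rx":0,"ry":0,"rz":0,"grip":1},{"tx":0,"ty":0,"tz":-1,"rx":0,"ry":0,"rz":0,"grip":1},{"tx":0,"ty":0,"tz":-1,"rx":0,"ry":0,"rz":0,"grip":1},{"tx":0,"ty":0,"tz":-1,"rx":0,"ry":0,"rz":0,"grip":1},{"tx":0,"ty":0,"tz":-0.5,"rx":0,"ry":0,"rz":0,"grip":1},{"tx":0,"ty":0,"tz":-0.2,"rx":0,"ry":0,"rz":0,"grip":1},{"tx":0,"ty":0,"tz":0,"rx":0,"ry":0,"rz":0,"grip":1}]'

```text
clock: 11.05
tcp_pos: [0.4664, -0.274, 0.038]
orientation: [2.014, 2.411, 0.0]
contact_force: [-0.6, -1.1, -0.4]
grip_width: 0.0537
```

```bash
cat >> h.py <<'E'
def pr(s):
    o=s.get_obs();print(round(o["clock"],2),*[np.round(o[k],3) for k in("tcp_pos","contact_force","moment","grip_width")])
E
python3 - <<'E'
from bench import eyes, status
from h import *
pr(status)
f=eyes.grab_frame("scene"); cv2.imwrite("pics/s3.png",f["frame"][170:330,250:450])
pr(status)
E
```

```text
11.05 [ 0.466 -0.274  0.038] [-0.568 -1.128 -0.365] [-0.017 -0.039  0.066] 0.054
11.1 [ 0.467 -0.274  0.038] [ 0.848 -0.348 -0.65 ] [-0.006  0.052 -0.004] 0.054
```

View pics/s3.png

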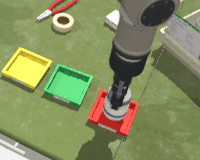

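>>> drive_tool --commands '[{"tx":0,"ty":-0.1,"tz":-0.3,"rx":0,"ry":0,"rz":0,"grip":1},{"tx":0,"ty":0,"tz":-0.2,"rx":0,"ry":0,"rz":0,"grip":1},{"tx":0,"ty":0,"tz":-0.1,"rx":0,"ry":0,"rz":0,"grip":1},{"tx":0,"ty":0,"tz":0,"rx":0,"ry":0,"rz":0,"grip":1}]'

```text
clock: 11.6
tcp_pos: [0.4662, -0.276, 0.0257]
orientation: [-2.014, -2.41, 0.0]
contact_force: [-0.3, 0.4, -1.0]
grip_width: 0.0537
```

>>> drive_tool --commands '[{"tx":0,"ty":0,"tz":-0.1,"rx":0,"ry":0,"rz":0,"grip":1},{"tx":0,"ty":0,"tz":-0.05,"rx":0,"ry":0,"rz":0,"grip":1},{"tx":0,"ty":0,"tz":0,"rx":0,"ry":0,"rz":0,"grip":1}]'

```text
clock: 11.98
tcp_pos: [0.4665, -0.2762, 0.0252]
orientation: [2.015, 2.41, 0.003]
contact_force: [-6.9, 5.0, 26.3]
grip_width: 0.0535
```

>>> drive_tool --commands '[{"tx":0,"ty":0,"tz":0.11,"rx":0,"ry":0,"rz":0,"grip":1},{"tx":0,"ty":0,"tz":0,"rx":0,"ry":0,"rz":0,"grip":1}]'

```text
clock: 12.22
tcp_pos: [0.4666, -0.2761, 0.0253]
orientation: [2.014, 2.41, 0.0]
contact_force: [-0.0, 0.2, 0.3]
grip_width: 0.0537
```

>>> drive_tool --commands '[{"tx":0,"ty":0,"tz":0,"rx":0,"ry":0,"rz":0,"grip":-1},{"tx":0,"ty":0,"tz":0,"rx":0,"ry":0,"rz":0,"grip":-1},{"tx":0,"ty":0,"tz":0,"rx":0,"ry":0,"rz":0,"grip":-1},{"tx":0,"ty":0,"tz":0,"rx":0,"ry":0,"rz":0,"grip":-1},{"tx":0,"ty":0,"tz":0.5,"rx":0,"ry":0,"rz":0,"grip":-1}]'

```text
clock: 12.85
tcp_pos: [0.4658, -0.2758, 0.0349]
orientation: [-2.014, -2.409, 0.001]
contact_force: [0.5, -0.2, 0.3]
grip_width: 0.0851
```

>>> drive_tool --commands '[{"tx":0,"ty":0,"tz":1,"rx":0,"ry":0,"rz":0,"grip":-1},{"tx":0,"ty":0,"tz":1,"rx":0,"ry":0,"rz":0,"grip":-1},{"tx":0,"ty":0,"tz":1,"rx":0,"ry":0,"rz":0,"grip":-1},{"tx":0,"ty":0,"tz":1,"rx":0,"ry":0,"rz":0,"grip":-1},{"tx":0.32,"ty":0.99,"tz":1,"rx":0,"ry":0,"rz":0.32,"grip":-1},{"tx":0.32,"ty":0.99,"tz":1,"rx":0,"ry":0,"rz":0.32,"grip":-1},{"tx":0.32,"ty":0.99,"tz":1,"rx":0,"ry":0,"rz":0.32,"grip":-1},{"tx":0.32,"ty":0.99,"tz":0.5,"rx":0,"ry":0,"rz":0.32,"grip":-1},{"tx":0.32,"ty":0.99,"tz":0,"rx":0,"ry":0,"rz":0.32,"grip":-1},{"tx":0.32,"ty":0.99,"tz":0,"rx":0,"ry":0,"rz":0.32,"grip":-1}]'

```text
clock: 14.1
tcp_pos: [0.5046, -0.1559, 0.1845]
orientation: [-1.67, -2.66, 0.0]
contact_force: [1.3, 0.8, 0.5]
grip_width: 0.0852
```

>>> drive_tool --commands '[{"tx":0.32,"ty":0.99,"tz":0,"rx":0,"ry":0,"rz":0.32,"grip":-1},{"tx":0.32,"ty":0.99,"tz":0,"rx":0,"ry":0,"rz":0.32,"grip":-1},{"tx":0.32,"ty":0.99,"tz":0,"rx":0,"ry":0,"rz":0.32,"grip":-1},{"tx":0.32,"ty":0.99,"tz":0,"rx":0,"ry":0,"rz":0.32,"grip":-1},{"tx":0.32,"ty":0.99,"tz":0,"rx":0,"ry":0,"rz":0.32,"grip":-1},{"tx":0.32,"ty":0.99,"tz":0,"rx":0,"ry":0,"rz":0.32,"grip":-1},{"tx":0.32,"ty":0.99,"tz":0,"rx":0,"ry":0,"rz":0.32,"grip":-1},{"tx":0.32,"ty":0.99,"tz":0,"rx":0,"ry":0,"rz":0.32,"grip":-1},{"tx":0.32,"ty":0.99,"tz":0,"rx":0,"ry":0,"rz":0.32,"grip":-1},{"tx":0.32,"ty":0.99,"tz":0,"rx":0,"ry":0,"rz":0.32,"grip":-1}]'

```text
clock: 15.35
tcp_pos: [0.5691, 0.0421, 0.1851]
orientation: [-1.039, -2.965, -0.0]
contact_force: [0.4, 0.4, 0.4]
grip_width: 0.0855
```

>>> drive_tool --commands '[{"tx":0.32,"ty":0.99,"tz":0,"rx":0,"ry":0,"rz":0.32,"grip":-1},{"tx":0.32,"ty":0.99,"tz":0,"rx":0,"ry":0,"rz":0.32,"grip":-1},{"tx":0.32,"ty":0.99,"tz":0,"rx":0,"ry":0,"rz":0.32,"grip":-1},{"tx":0.32,"ty":0.99,"tz":0,"rx":0,"ry":0,"rz":0.32,"grip":-1},{"tx":0.32,"ty":0.99,"tz":0,"rx":0,"ry":0,"rz":0.32,"grip":-1},{"tx":0.32,"ty":0.99,"tz":0,"rx":0,"ry":0,"rz":0.32,"grip":-1},{"tx":0.32,"ty":0.99,"tz":0,"rx":0,"ry":0,"rz":0.32,"grip":-1},{"tx":0.32,"ty":0.99,"tz":0,"rx":0,"ry":0,"rz":0.32,"grip":-1},{"tx":0,"ty":0,"tz":0,"rx":0,"ry":0,"rz":0,"grip":-1}]'

```text
clock: 16.48
tcp_pos: [0.62, 0.2017, 0.1848]
orientation: [-0.495, -3.102, -0.001]
contact_force: [-0.8, -1.2, -0.0]
grip_width: 0.0855
```

Run:
```python
from bench import eyes, status
from h import *
pr(status)
o=status.get_obs(); f=eyes.grab_frame("wrist"); lids(wcloud(f,o)); cv2.imwrite("pics/w4.png",f["frame"])
f=eyes.grab_frame("top"); cv2.imwrite("pics/t4.png",f["frame"]); lids(cloud(f)); lids(cloud(f),z0=.079,tol=.01,box=(.4,.55,-.35,.05))
pr(status)
```

```text
16.48 [0.62  0.202 0.185] [-0.821 -1.172 -0.01 ] [-0.056  0.038  0.034] 0.085
lid [189.  86.] 3330 mean [519.4 176.  108.6] mec 518.7 174.7 28.7
lid [253. 190.] 3207 mean [620.  198.8 108.6] mec 621.5 198.0 28.7
lid [392. 226.] 340 mean [ 467.6 -278.    78.6] mec 468.7 -279.5 28.9
16.57 [0.62  0.199 0.185] [-0.251  0.244 -0.793] [-0.018  0.026 -0.016] 0.085
```

View pics/t4.png

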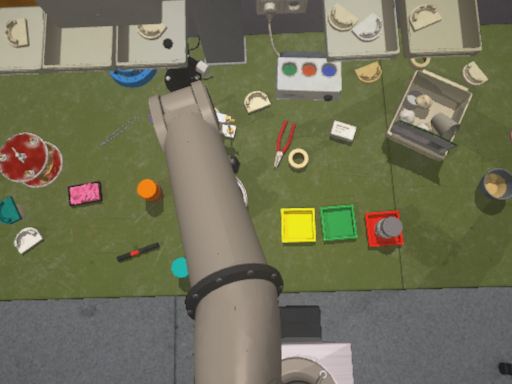

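The top view shows pot 2 upright in the red tray at (388,228). Its centre measures 468,-279 mm, on the tray centre. The tool is now over pot 1.

>>> drive_tool --commands '[{"tx":0,"ty":0,"tz":-0.6,"rx":0,"ry":0,"rz":0,"grip":-1},{"tx":0,"ty":0,"tz":-1,"rx":0,"ry":0,"rz":0,"grip":-1},{"tx":0,"ty":0,"tz":-1,"rx":0,"ry":0,"rz":0,"grip":-1},{"tx":0,"ty":0,"tz":-1,"rx":0,"ry":0,"rz":0,"grip":-1},{"tx":0,"ty":0,"tz":-1,"rx":0,"ry":0,"rz":0,"grip":-1},{"tx":0,"ty":0,"tz":-1,"rx":0,"ry":0,"rz":0,"grip":-1},{"tx":0,"ty":0,"tz":-1,"rx":0,"ry":0,"rz":0,"grip":-1},{"tx":0,"ty":0,"tz":0,"rx":0,"ry":0,"rz":0,"grip":-1}]'

```text
clock: 17.58
tcp_pos: [0.6185, 0.1987, 0.051]
orientation: [-0.5, -3.099, 0.003]
contact_force: [-1.0, 0.6, 0.5]
grip_width: 0.0854
```

>>> drive_tool --commands '[{"tx":0,"ty":0,"tz":0,"rx":0,"ry":0,"rz":0,"grip":1},{"tx":0,"ty":0,"tz":0,"rx":0,"ry":0,"rz":0,"grip":1},{"tx":0,"ty":0,"tz":0,"rx":0,"ry":0,"rz":0,"grip":1},{"tx":0,"ty":0,"tz":0,"rx":0,"ry":0,"rz":0,"grip":1},{"tx":0,"ty":0,"tz":0,"rx":0,"ry":0,"rz":0,"grip":1}]' --grip_force 50

```text
clock: 18.2
tcp_pos: [0.621, 0.1994, 0.0545]
orientation: [0.5, 3.099, 0.002]
contact_force: [-1.2, 0.3, 5.5]
grip_width: 0.0541
```

>>> drive_tool --commands '[{"tx":0,"ty":0,"tz":0.5,"rx":0,"ry":0,"rz":0,"grip":1},{"tx":0,"ty":0,"tz":1,"rx":0,"ry":0,"rz":0,"grip":1},{"tx":0,"ty":0,"tz":1,"rx":0,"ry":0,"rz":0,"grip":1},{"tx":0,"ty":0,"tz":1,"rx":0,"ry":0,"rz":0,"grip":1},{"tx":0,"ty":0,"tz":1,"rx":0,"ry":0,"rz":0,"grip":1},{"tx":0,"ty":0,"tz":1,"rx":0,"ry":0,"rz":0,"grip":1},{"tx":0,"ty":0,"tz":1,"rx":0,"ry":0,"rz":0,"grip":1},{"tx":0,"ty":0,"tz":0,"rx":0,"ry":0,"rz":0,"grip":1},{"tx":0,"ty":0,"tz":0,"rx":0,"ry":0,"rz":0,"grip":1},{"tx":0,"ty":0,"tz":0,"rx":0,"ry":0,"rz":0,"grip":1}]'

```text
clock: 19.45
tcp_pos: [0.6191, 0.1989, 0.1819]
orientation: [-0.5, -3.1, 0.002]
contact_force: [-0.0, -0.0, -6.3]
grip_width: 0.0536
```

Run:
```python
from bench import eyes, status
from h import *
pr(status)
f=eyes.grab_frame("scene"); cv2.imwrite("pics/s5.png",f["frame"])
pr(status)
f=eyes.grab_frame("scene"); 
pr(status)
```

```text
19.45 [0.619 0.199 0.182] [-0.033 -0.031 -6.32 ] [-0.033 -0.018  0.019] 0.054
19.5 [0.619 0.199 0.182] [-0.313  0.051 -6.149] [-0.051  0.005 -0.035] 0.054
19.55 [0.619 0.199 0.182] [ 0.156 -0.438 -6.454] [-0.018  0.039 -0.067] 0.053
```

View pics/s5.png

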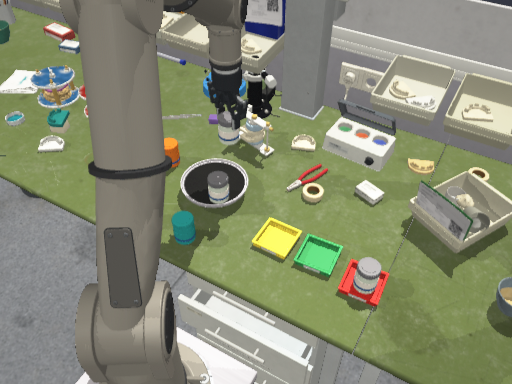

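The scene view shows the pot held at (228,125) and one pot left on the stand. The force is about -6.3 N, so this is the full one and goes to the green tray.

>>> drive_tool --commands '[{"tx":-0.2,"ty":-0.5,"tz":0,"rx":0,"ry":0,"rz":0,"grip":1},{"tx":-0.38,"ty":-1,"tz":0,"rx":0,"ry":0,"rz":0,"grip":1},{"tx":-0.38,"ty":-1,"tz":0,"rx":0,"ry":0,"rz":0,"grip":1},{"tx":-0.38,"ty":-1,"tz":0,"rx":0,"ry":0,"rz":0,"grip":1},{"tx":-0.38,"ty":-1,"tz":0,"rx":0,"ry":0,"rz":0,"grip":1},{"tx":-0.38,"ty":-1,"tz":0,"rx":0,"ry":0,"rz":0,"grip":1},{"tx":-0.38,"ty":-1,"tz":0,"rx":0,"ry":0,"rz":0,"grip":1},{"tx":-0.38,"ty":-1,"tz":0,"rx":0,"ry":0,"rz":0,"grip":1},{"tx":-0.38,"ty":-1,"tz":0,"rx":0,"ry":0,"rz":0,"grip":1},{"tx":-0.38,"ty":-1,"tz":0,"rx":0,"ry":0,"rz":0,"grip":1}]'

```text
clock: 20.8
tcp_pos: [0.5471, 0.0078, 0.1831]
orientation: [0.5, 3.101, 0.0]
contact_force: [0.4, 0.2, -5.7]
grip_width: 0.0535
```

>>> drive_tool --commands '[{"tx":-0.38,"ty":-1,"tz":0,"rx":0,"ry":0,"rz":0,"grip":1},{"tx":-0.38,"ty":-1,"tz":0,"rx":0,"ry":0,"rz":0,"grip":1},{"tx":-0.38,"ty":-1,"tz":0,"rx":0,"ry":0,"rz":0,"grip":1},{"tx":-0.38,"ty":-1,"tz":0,"rx":0,"ry":0,"rz":0,"grip":1},{"tx":-0.38,"ty":-1,"tz":0,"rx":0,"ry":0,"rz":0,"grip":1},{"tx":-0.38,"ty":-1,"tz":0,"rx":0,"ry":0,"rz":0,"grip":1},{"tx":-0.3,"ty":-1,"tz":0,"rx":0,"ry":0,"rz":0,"grip":1},{"tx":-0.2,"ty":-0.6,"tz":0,"rx":0,"ry":0,"rz":0,"grip":1},{"tx":-0.15,"ty":-0.3,"tz":0,"rx":0,"ry":0,"rz":0,"grip":1},{"tx":0,"ty":0,"tz":0,"rx":0,"ry":0,"rz":0,"grip":1}]'

```text
clock: 22.05
tcp_pos: [0.4888, -0.1489, 0.1831]
orientation: [-0.501, -3.101, -0.0]
contact_force: [0.5, 0.2, -5.6]
grip_width: 0.0541
```

>>> drive_tool --commands '[{"tx":0,"ty":0,"tz":-0.6,"rx":0,"ry":0,"rz":0,"grip":1},{"tx":0,"ty":0,"tz":-1,"rx":0,"ry":0,"rz":0,"grip":1},{"tx":0,"ty":0,"tz":-1,"rx":0,"ry":0,"rz":0,"grip":1},{"tx":0,"ty":0,"tz":-1,"rx":0,"ry":0,"rz":0,"grip":1},{"tx":0,"ty":0,"tz":-1,"rx":0,"ry":0,"rz":0,"grip":1},{"tx":0,"ty":0,"tz":-1,"rx":0,"ry":0,"rz":0,"grip":1},{"tx":0,"ty":0,"tz":-1,"rx":0,"ry":0,"rz":0,"grip":1},{"tx":0,"ty":0,"tz":-0.6,"rx":0,"ry":0,"rz":0,"grip":1},{"tx":0,"ty":0,"tz":-0.3,"rx":0,"ry":0,"rz":0,"grip":1},{"tx":0,"ty":0,"tz":0,"rx":0,"ry":0,"rz":0,"grip":1}]'

```text
clock: 23.3
tcp_pos: [0.489, -0.1487, 0.0329]
orientation: [-0.5, -3.101, -0.0]
contact_force: [0.2, -0.5, -5.2]
grip_width: 0.0537
```

Run:
```python
from bench import eyes, status
from h import *
f=eyes.grab_frame("scene"); cv2.imwrite("pics/s6.png",cv2.resize(f["frame"][170:330,250:450],None,fx=2,fy=2))
pr(status)
```

```text
23.35 [ 0.489 -0.149  0.033] [-0.205 -0.65  -5.684] [-0.004 -0.008  0.021] 0.054
```

View pics/s6.png

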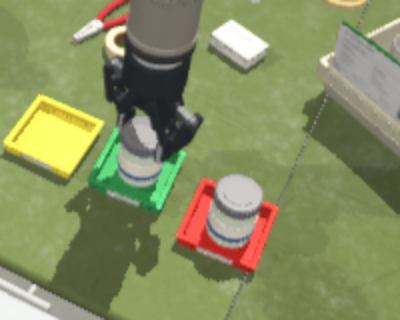

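The crop shows the pot hovering inside the green tray at about (140,150), with the red tray's pot upright at (235,210). I'm lowering it gently.

>>> drive_tool --commands '[{"tx":0,"ty":0,"tz":-0.2,"rx":0,"ry":0,"rz":0,"grip":1},{"tx":0,"ty":0,"tz":-0.15,"rx":0,"ry":0,"rz":0,"grip":1},{"tx":0,"ty":0,"tz":-0.05,"rx":0,"ry":0,"rz":0,"grip":1},{"tx":0,"ty":0,"tz":0,"rx":0,"ry":0,"rz":0,"grip":1}]'

```text
clock: 23.85
tcp_pos: [0.4889, -0.1489, 0.0251]
orientation: [-0.5, -3.101, -0.0]
contact_force: [0.4, 0.1, -5.9]
grip_width: 0.0538
```

>>> drive_tool --commands '[{"tx":0,"ty":0,"tz":-0.05,"rx":0,"ry":0,"rz":0,"grip":1},{"tx":0,"ty":0,"tz":-0.03,"rx":0,"ry":0,"rz":0,"grip":1},{"tx":0,"ty":0,"tz":0,"rx":0,"ry":0,"rz":0,"grip":1}]'

```text
clock: 24.22
tcp_pos: [0.4891, -0.149, 0.0245]
orientation: [0.501, 3.101, 0.001]
contact_force: [-3.6, 0.4, 7.4]
grip_width: 0.0534
```

>>> drive_tool --commands '[{"tx":0,"ty":0,"tz":0.03,"rx":0,"ry":0,"rz":0,"grip":1},{"tx":0,"ty":0,"tz":0,"rx":0,"ry":0,"rz":0,"grip":-1},{"tx":0,"ty":0,"tz":0,"rx":0,"ry":0,"rz":0,"grip":-1},{"tx":0,"ty":0,"tz":0,"rx":0,"ry":0,"rz":0,"grip":-1},{"tx":0,"ty":0,"tz":0,"rx":0,"ry":0,"rz":0,"grip":-1},{"tx":0,"ty":0,"tz":0.5,"rx":0,"ry":0,"rz":0,"grip":-1},{"tx":0,"ty":0,"tz":1,"rx":0,"ry":0,"rz":0,"grip":-1},{"tx":0,"ty":0,"tz":1,"rx":0,"ry":0,"rz":0,"grip":-1},{"tx":0,"ty":0,"tz":1,"rx":0,"ry":0,"rz":0,"grip":-1},{"tx":0,"ty":0,"tz":1,"rx":0,"ry":0,"rz":0,"grip":-1}]'

```text
clock: 25.48
tcp_pos: [0.489, -0.149, 0.1154]
orientation: [0.501, 3.101, 0.0]
contact_force: [-0.4, 0.1, -0.3]
grip_width: 0.0853
```

>>> drive_tool --commands '[{"tx":0.085,"ty":0.95,"tz":1,"rx":0,"ry":0,"rz":0.45,"grip":-1},{"tx":0.085,"ty":0.95,"tz":1,"rx":0,"ry":0,"rz":0.45,"grip":-1},{"tx":0.085,"ty":0.95,"tz":1,"rx":0,"ry":0,"rz":0.45,"grip":-1},{"tx":0.085,"ty":0.95,"tz":0.5,"rx":0,"ry":0,"rz":0.45,"grip":-1},{"tx":0.085,"ty":0.95,"tz":0,"rx":0,"ry":0,"rz":0.45,"grip":-1},{"tx":0.085,"ty":0.95,"tz":0,"rx":0,"ry":0,"rz":0.45,"grip":-1},{"tx":0.085,"ty":0.95,"tz":0,"rx":0,"ry":0,"rz":0.45,"grip":-1},{"tx":0.085,"ty":0.95,"tz":0,"rx":0,"ry":0,"rz":0.45,"grip":-1},{"tx":0.085,"ty":0.95,"tz":0,"rx":0,"ry":0,"rz":0.45,"grip":-1}]'

```text
clock: 26.6
tcp_pos: [0.5042, 0.0234, 0.1838]
orientation: [0.391, -3.117, 0.0]
contact_force: [0.3, -0.1, 0.3]
grip_width: 0.0852
```

>>> drive_tool --commands '[{"tx":0.085,"ty":0.95,"tz":0,"rx":0,"ry":0,"rz":0.45,"grip":-1},{"tx":0.085,"ty":0.95,"tz":0,"rx":0,"ry":0,"rz":0.45,"grip":-1},{"tx":0.085,"ty":0.95,"tz":0,"rx":0,"ry":0,"rz":0.45,"grip":-1},{"tx":0.085,"ty":0.95,"tz":0,"rx":0,"ry":0,"rz":0.45,"grip":-1},{"tx":0.085,"ty":0.95,"tz":0,"rx":0,"ry":0,"rz":0.45,"grip":-1},{"tx":0.085,"ty":0.95,"tz":0,"rx":0,"ry":0,"rz":0.45,"grip":-1},{"tx":0.085,"ty":0.95,"tz":0,"rx":0,"ry":0,"rz":0.45,"grip":-1},{"tx":0.085,"ty":0.95,"tz":0,"rx":0,"ry":0,"rz":0.45,"grip":-1},{"tx":0,"ty":0,"tz":0,"rx":0,"ry":0,"rz":0,"grip":-1}]'

```text
clock: 27.72
tcp_pos: [0.5177, 0.1762, 0.184]
orientation: [-1.153, 2.922, 0.001]
contact_force: [0.1, -0.4, 0.2]
grip_width: 0.0851
```

Run:
```python
from bench import eyes, status
from h import *
pr(status)
o=status.get_obs(); f=eyes.grab_frame("wrist"); lids(wcloud(f,o)); cv2.imwrite("pics/w7.png",f["frame"])
f=eyes.grab_frame("top"); cv2.imwrite("pics/t7.png",f["frame"]); lids(cloud(f)); lids(cloud(f),z0=.079,tol=.01,box=(.4,.55,-.35,.05))
pr(status)
```

```text
27.73 [0.518 0.176 0.184] [ 0.103 -0.433  0.191] [-0.033 -0.011  0.043] 0.085
lid [256. 187.] 3261 mean [517.9 173.3 108.7] mec 518.9 174.3 28.6
lid [344. 220.] 331 mean [ 489.1 -147.6   79. ] mec 489.8 -148.7 28.6
lid [392. 226.] 341 mean [ 467.6 -278.    78.7] mec 467.7 -279.5 28.5
27.82 [0.518 0.174 0.184] [-0.74  -0.413  0.018] [-0.035 -0.011  0.012] 0.085
```

View pics/w7.png

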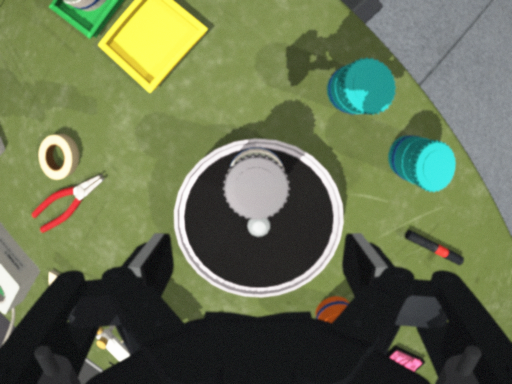

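The wrist view has the last pot centred between the jaws at (256,187). The red and green pots stand upright on their tray centres. I'm going down on pot 3.

>>> drive_tool --commands '[{"tx":0,"ty":0,"tz":-0.6,"rx":0,"ry":0,"rz":0,"grip":-1},{"tx":0,"ty":0,"tz":-1,"rx":0,"ry":0,"rz":0,"grip":-1},{"tx":0,"ty":0,"tz":-1,"rx":0,"ry":0,"rz":0,"grip":-1},{"tx":0,"ty":0,"tz":-1,"rx":0,"ry":0,"rz":0,"grip":-1},{"tx":0,"ty":0,"tz":-1,"rx":0,"ry":0,"rz":0,"grip":-1},{"tx":0,"ty":0,"tz":-1,"rx":0,"ry":0,"rz":0,"grip":-1},{"tx":0,"ty":0,"tz":-0.9,"rx":0,"ry":0,"rz":0,"grip":-1},{"tx":0,"ty":0,"tz":0,"rx":0,"ry":0,"rz":0,"grip":-1}]'

```text
clock: 28.82
tcp_pos: [0.5166, 0.1732, 0.0525]
orientation: [1.146, -2.922, 0.001]
contact_force: [0.3, -0.1, -0.1]
grip_width: 0.0853
```

>>> drive_tool --commands '[{"tx":0,"ty":0,"tz":0,"rx":0,"ry":0,"rz":0,"grip":1},{"tx":0,"ty":0,"tz":0,"rx":0,"ry":0,"rz":0,"grip":1},{"tx":0,"ty":0,"tz":0,"rx":0,"ry":0,"rz":0,"grip":1},{"tx":0,"ty":0,"tz":0,"rx":0,"ry":0,"rz":0,"grip":1},{"tx":0,"ty":0,"tz":0,"rx":0,"ry":0,"rz":0,"grip":1}]'

```text
clock: 29.45
tcp_pos: [0.5187, 0.1744, 0.0552]
orientation: [-1.147, 2.922, -0.0]
contact_force: [-0.3, 0.2, 6.5]
grip_width: 0.0535
```

>>> drive_tool --commands '[{"tx":0,"ty":0,"tz":0.5,"rx":0,"ry":0,"rz":0,"grip":1},{"tx":0,"ty":0,"tz":1,"rx":0,"ry":0,"rz":0,"grip":1},{"tx":0,"ty":0,"tz":1,"rx":0,"ry":0,"rz":0,"grip":1},{"tx":0,"ty":0,"tz":1,"rx":0,"ry":0,"rz":0,"grip":1},{"tx":0,"ty":0,"tz":1,"rx":0,"ry":0,"rz":0,"grip":1},{"tx":0,"ty":0,"tz":1,"rx":0,"ry":0,"rz":0,"grip":1},{"tx":0,"ty":0,"tz":1,"rx":0,"ry":0,"rz":0,"grip":1},{"tx":0,"ty":0,"tz":0,"rx":0,"ry":0,"rz":0,"grip":1},{"tx":0,"ty":0,"tz":0,"rx":0,"ry":0,"rz":0,"grip":1}]'

```text
clock: 30.58
tcp_pos: [0.5171, 0.1738, 0.1833]
orientation: [1.148, -2.923, 0.0]
contact_force: [-0.5, -0.6, -3.2]
grip_width: 0.0534
```

Run:
```python
from bench import eyes, status
from h import *
pr(status)
f=eyes.grab_frame("scene"); cv2.imwrite("pics/s8.png",f["frame"])
pr(status)
```

```text
30.57 [0.517 0.174 0.183] [-0.548 -0.572 -3.22 ] [-0.004 -0.005  0.053] 0.053
30.62 [0.517 0.174 0.183] [-0.508 -0.676 -4.069] [-0.026 -0.019  0.006] 0.053
```

View pics/s8.png

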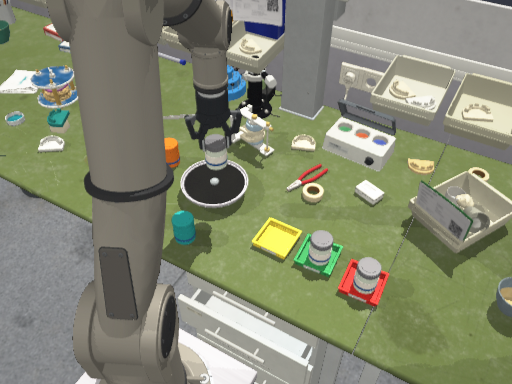

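The scene view shows the stand empty, with pot 3 held at (215,145). The force is about -3.2 to -4 N, so it's the part-used one and goes to the yellow tray.

>>> drive_tool --commands '[{"tx":-0.1,"ty":-0.5,"tz":0,"rx":0,"ry":0,"rz":-0.4,"grip":1},{"tx":-0.16,"ty":-1,"tz":0,"rx":0,"ry":0,"rz":-0.4,"grip":1},{"tx":-0.16,"ty":-1,"tz":0,"rx":0,"ry":0,"rz":-0.4,"grip":1},{"tx":-0.16,"ty":-1,"tz":0,"rx":0,"ry":0,"rz":-0.4,"grip":1},{"tx":-0.16,"ty":-1,"tz":0,"rx":0,"ry":0,"rz":-0.4,"grip":1},{"tx":-0.16,"ty":-1,"tz":0,"rx":0,"ry":0,"rz":-0.4,"grip":1},{"tx":-0.16,"ty":-1,"tz":0,"rx":0,"ry":0,"rz":-0.4,"grip":1},{"tx":-0.16,"ty":-1,"tz":0,"rx":0,"ry":0,"rz":-0.4,"grip":1},{"tx":-0.16,"ty":-1,"tz":0,"rx":0,"ry":0,"rz":-0.4,"grip":1},{"tx":-0.16,"ty":-1,"tz":0,"rx":0,"ry":0,"rz":-0.4,"grip":1}]'

```text
clock: 31.88
tcp_pos: [0.4868, -0.0172, 0.1841]
orientation: [-0.292, 3.128, 0.0]
contact_force: [0.2, 0.3, -4.6]
grip_width: 0.0532
```

>>> drive_tool --commands '[{"tx":-0.08,"ty":-0.5,"tz":0,"rx":0,"ry":0,"rz":0,"grip":1},{"tx":0,"ty":-0.15,"tz":0,"rx":0,"ry":0,"rz":0,"grip":1},{"tx":0,"ty":0,"tz":0,"rx":0,"ry":0,"rz":0,"grip":1},{"tx":0,"ty":0,"tz":0,"rx":0,"ry":0,"rz":0,"grip":1}]'

```text
clock: 32.38
tcp_pos: [0.4856, -0.0281, 0.1841]
orientation: [-0.3, 3.127, 0.0]
contact_force: [0.0, -0.3, -3.4]
grip_width: 0.0534
```

>>> drive_tool --commands '[{"tx":0,"ty":0,"tz":-0.6,"rx":0,"ry":0,"rz":0,"grip":1},{"tx":0,"ty":0,"tz":-1,"rx":0,"ry":0,"rz":0,"grip":1},{"tx":0,"ty":0,"tz":-1,"rx":0,"ry":0,"rz":0,"grip":1},{"tx":0,"ty":0,"tz":-1,"rx":0,"ry":0,"rz":0,"grip":1},{"tx":0,"ty":0,"tz":-1,"rx":0,"ry":0,"rz":0,"grip":1},{"tx":0,"ty":0,"tz":-1,"rx":0,"ry":0,"rz":0,"grip":1},{"tx":0,"ty":0,"tz":-1,"rx":0,"ry":0,"rz":0,"grip":1},{"tx":0,"ty":0,"tz":-0.6,"rx":0,"ry":0,"rz":0,"grip":1},{"tx":0,"ty":0,"tz":-0.3,"rx":0,"ry":0,"rz":0,"grip":1},{"tx":0,"ty":0,"tz":0,"rx":0,"ry":0,"rz":0,"grip":1}]'

```text
clock: 33.62
tcp_pos: [0.4854, -0.0288, 0.0339]
orientation: [0.298, -3.127, -0.0]
contact_force: [-1.0, -0.1, -2.3]
grip_width: 0.0535
```

Run:
```python
from bench import eyes, status
from h import *
f=eyes.grab_frame("scene"); cv2.imwrite("pics/s9.png",cv2.resize(f["frame"][170:330,220:420],None,fx=2,fy=2))
pr(status)
```

```text
33.67 [ 0.486 -0.029  0.034] [ 0.112  0.378 -3.376] [ 0.001 -0.025  0.037] 0.053
```

View pics/s9.png

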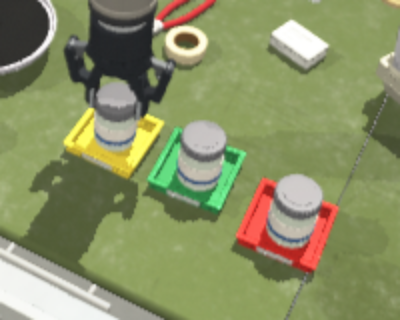

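The pot is inside the yellow tray's walls at (115,120) in the crop. I'm lowering it.

>>> drive_tool --commands '[{"tx":0,"ty":0,"tz":-0.2,"rx":0,"ry":0,"rz":0,"grip":1},{"tx":0,"ty":0,"tz":-0.15,"rx":0,"ry":0,"rz":0,"grip":1},{"tx":0,"ty":0,"tz":-0.05,"rx":0,"ry":0,"rz":0,"grip":1},{"tx":0,"ty":0,"tz":0,"rx":0,"ry":0,"rz":0,"grip":1}]'

```text
clock: 34.17
tcp_pos: [0.4854, -0.0289, 0.0261]
orientation: [0.298, -3.127, -0.0]
contact_force: [-0.4, 0.8, -2.6]
grip_width: 0.0536
```

>>> drive_tool --commands '[{"tx":0,"ty":0,"tz":-0.05,"rx":0,"ry":0,"rz":0,"grip":1},{"tx":0,"ty":0,"tz":-0.02,"rx":0,"ry":0,"rz":0,"grip":1},{"tx":0,"ty":0,"tz":0,"rx":0,"ry":0,"rz":0,"grip":1}]'

```text
clock: 34.55
tcp_pos: [0.4856, -0.0289, 0.0253]
orientation: [-0.297, 3.127, 0.0]
contact_force: [-2.0, -0.2, 5.3]
grip_width: 0.0533
```

>>> drive_tool --commands '[{"tx":0,"ty":0,"tz":0.02,"rx":0,"ry":0,"rz":0,"grip":1},{"tx":0,"ty":0,"tz":0,"rx":0,"ry":0,"rz":0,"grip":-1},{"tx":0,"ty":0,"tz":0,"rx":0,"ry":0,"rz":0,"grip":-1},{"tx":0,"ty":0,"tz":0,"rx":0,"ry":0,"rz":0,"grip":-1},{"tx":0,"ty":0,"tz":0,"rx":0,"ry":0,"rz":0,"grip":-1},{"tx":0,"ty":0,"tz":0.5,"rx":0,"ry":0,"rz":0,"grip":-1},{"tx":0,"ty":0,"tz":1,"rx":0,"ry":0,"rz":0,"grip":-1},{"tx":0,"ty":0,"tz":1,"rx":0,"ry":0,"rz":0,"grip":-1},{"tx":0,"ty":0,"tz":1,"rx":0,"ry":0,"rz":0,"grip":-1},{"tx":0,"ty":0,"tz":1,"rx":0,"ry":0,"rz":0,"grip":-1}]'

```text
clock: 35.8
tcp_pos: [0.4855, -0.029, 0.1165]
orientation: [-0.297, 3.127, 0.0]
contact_force: [-0.1, 0.1, 0.1]
grip_width: 0.0853
```

>>> drive_tool --commands '[{"tx":0,"ty":0,"tz":1,"rx":0,"ry":0,"rz":0,"grip":-1},{"tx":0,"ty":0,"tz":1,"rx":0,"ry":0,"rz":0,"grip":-1},{"tx":0,"ty":0.8,"tz":1,"rx":0,"ry":0,"rz":0,"grip":-1},{"tx":0,"ty":1,"tz":1,"rx":0,"ry":0,"rz":0,"grip":-1},{"tx":0,"ty":1,"tz":0.5,"rx":0,"ry":0,"rz":0,"grip":-1},{"tx":0,"ty":1,"tz":0,"rx":0,"ry":0,"rz":0,"grip":-1},{"tx":0,"ty":1,"tz":0,"rx":0,"ry":0,"rz":0,"grip":-1},{"tx":0,"ty":0.5,"tz":0,"rx":0,"ry":0,"rz":0,"grip":-1},{"tx":0,"ty":0,"tz":0,"rx":0,"ry":0,"rz":0,"grip":-1},{"tx":0,"ty":0,"tz":0,"rx":0,"ry":0,"rz":0,"grip":-1}]'

```text
clock: 37.05
tcp_pos: [0.4854, 0.0761, 0.2051]
orientation: [0.296, -3.127, 0.001]
contact_force: [-0.1, 0.3, -0.2]
grip_width: 0.0851
```

Run:
```python
from bench import eyes, status
from h import *
f=eyes.grab_frame("scene"); cv2.imwrite("pics/s10.png",f["frame"])
f=eyes.grab_frame("top"); lids(cloud(f),z0=.079,tol=.01,box=(.4,.56,-.35,.03))
pr(status)
```

```text
lid [344. 220.] 332 mean [ 489.  -147.7   78.8] mec 489.7 -148.5 28.5
lid [392. 226.] 345 mean [ 467.5 -278.    78.6] mec 467.6 -279.4 28.6
37.15 [0.485 0.076 0.205] [0.794 0.008 0.448] [-0.034 -0.024 -0.002] 0.086
```

View pics/s10.png

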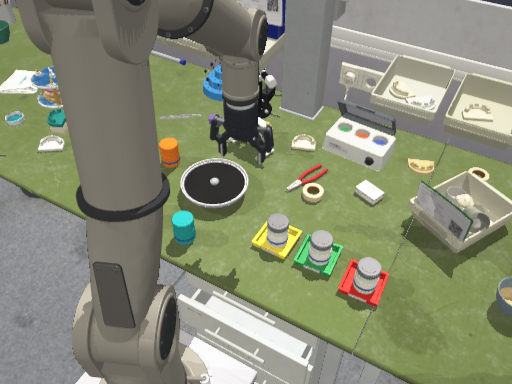

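The scene view shows all three pots upright in their trays: yellow (278,232), green (320,248), red (367,274). The arm is clear and the bystanders haven't moved.

Run:
```python
from bench import workorder
print(workorder.hand_in())
```

```text
the job is handed in; nothing more can be done
None
```

I lifted each pot, judged it by weight, stood it upright in its tray and handed the job in at about 37 s of the 67 s allowed.

| Pot (start position on the stand) | Vertical force when lifted | Judged | Tray |
|---|---|---|---|
| (0.552, 0.280) | −0.2 to −0.8 N | empty | red |
| (0.621, 0.198) | about −6 N | full | green |
| (0.518, 0.174) | −2.3 to −4.6 N, mostly about −3.3 N | part used | yellow |

- **Last checks:** The final scene picture shows all three pots upright in their trays and the gripper open and clear. The other things on the bench look unmoved. Depth put the green and red pots within about 2 mm of their tray centres.
- **Not measured:** The arm hid the yellow tray from the top camera, so I confirmed that pot only from the scene picture and the contact felt on set-down.
- **Odd reading:** Setting the empty pot down peaked at about 26 N, below the 40 N limit. I eased that off before opening the jaws.

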